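# Hand over a massage stone with the tongs

### The arm

A 7-joint arm with a two-finger parallel gripper is mounted at the origin on the work surface. World frame = base frame: x ahead of the robot, y to its left, z up, the work surface at z = 0. Lengths are in mm, angles in rad, forces in N, time in s.
With the tool pointing down it reaches from about 425 to 1025 mm from the base axis. Payload 9.4 kg.
Tool frame: the origin (TCP) lies on the mounting face of the last link; the fingertips stand 186 mm ahead of it and the grasp point (between the pads) lies 167 mm ahead of it; x points along the fingers, z is the direction in which the jaws open and shut, and the axes are right-handed (so a half turn about x gives the same grasp; the last joint's range is limited). The gripper opens to 93 mm and grips with 3 to 60 N. Pads are 15 mm wide; open, the fingers measure 128 mm over their backs; the gripper's body (75 mm by 188 mm) begins 65 mm behind the grasp point.
Start: joints at [1.169, 0.599, -0.003, 1.599, 0.002, 0.943, -0.08], TCP at [231.36, -687.093, 404.718] pointing down, gripper open.
Joint ranges: [-2.57, 2.57], [-0.35, 1.97], [-1.29, 1.29], [0.11, 2.56], [-1.05, 4.19], [0.11, 1.86], [-2.63, 2.63]. Speed limits (rad/s): [2.22, 2.22, 3.01, 3.01, 3.14, 3.14, 3.14].

### API

Orientations are given as a rotation vector (axis times angle).
In Python, from cell import * gives the robot as it stands. The module is installed in compiled form; this text tells all that it offers.
- The arm moves only by the tool carry_out, never from a script. Its argument "series" is a list of rows, each an object with "xyz": the shift along the tool's x, y, z in mm, a list of three; "yaw": the turn about the tool's x in rad; "jaw": the opening, from 0 (shut) to 1 (fully open). A call has 1 to 5 rows; each row is the pose to reach, as a shift and turn from the pose commanded when the call began, along the tool's axes at that moment; what a row does not reach only later rows make up. A row lasts 1/8 s, in which the tool goes at most 62.5 mm and 10.7 degrees, less where a joint would pass 70% of its speed; a pose out of reach is approached as far as the arm can. A call with a gripper value outside its range is refused whole. The fingers move at their own pace and stop on an object; the grip force is fixed at half the most. Time passes only in rows, so rows that repeat a pose let the fingers close. It gives the time, the measured TCP pose, the force and the opening at its end, in the units of the state.
- observe(): the state, without advancing time (a new reading comes with each control period).
- grab_frame(name): name is "side" or "top" or "wrist"; returns a dict with "pixels" (480x640x3 uint8, red, green, blue), "z_map" (480x640 float32, mm along the optical axis (not along the pixel's ray), 0 where there is no reading), "fx", "fy", "cx", "cy" (pixels), "distortion" ([k1, k2, p1, p2, k3] as OpenCV has them; the pictures are not rectified), "extrinsics" (4x4, takes a point from camera to world coordinates); the wrist camera has in their place "T_tool_cam" (4x4, takes a point from camera to tool coordinates, whose origin is the TCP and whose axes are the tool frame's). Camera axes: x right, y down, z forward; pixel columns grow to the right and rows downward; lengths in mm; the calibration is good to about 2 mm. A picture is of the moment at which its call begins: read the wrist's pose just before it.
- hand_in(): hands the job in, once; it reports no verdict.
Trained networks look in a picture, given as the dict that the camera call returned (one of the last four; its "shot" number tells which), for a name from the list of things; names that differ only in an ending like _2 or _b are one class to them, and where a whole thing is asked for, a point or a joint stands for the part that bears it (a point fixed in the world has none). Each returns a list of dicts, best first, with "score" (0 to 1); they miss things now and then, are a little off and sometimes report something else, mostly with a low value. They report only what shows in the picture. A call takes as long as a camera call.
- find_in(thing, picture): "extent" ([left, top, right, bottom] in pixels, round what is visible of it).
- outline_of(thing, picture): "pixels" (480x640 bool, what is visible of it) and "extent" ([left, top, right, bottom] in pixels, round what is visible of it).
The state is a dict: "time": time; "q": joint angles; "joint_velocities": joint speeds; "effort": joint torques, N m; "position": TCP position; "tool_rot": TCP orientation; "wrist_force": force on the tool from outside, world axes, zero at the start; "moment": the same for the moment, N m; "finger_gap": opening from 0.0 (shut) to 1.0 (fully open).
Only numpy, scipy, OpenCV 4.12 (cv2) and the standard library are available. Lean on these libraries where they do the work, as an engineer would, in place of code of your own. Each camera call takes 0.05 s, during which the arm holds its last target. There are 200 camera calls.

### The job

At the bath-house hall bench, hold up a massage stone ready to be handed over, without fingering it: take the steel tongs from their rest by the two black grips, close their tips on the small tall stone (not the two wide flat ones) on the bamboo riser board, and lift it with the tongs about 15 cm above the board. Finish while still holding it there, still, pinched between the tong tips only; the gripper must never touch the stone, and the flat stones, owl, comb, carabiners and mug are left where they are.

Things in the scene. Friction and masses are not known exactly. Their poses are not given: they have to be found in the camera images.
- tongs_grip (a point): Midway between the two black grip pads of the steel tongs (220 mm long, 0.105 kg, lying level on the rest), 54 mm above the bench. x runs along the tongs to the open tips, y across (the way the arms close), z up. Pads: 34 mm long (x), 24 mm high, centred at this height, 60 mm over their outer faces when free; gripped there across y, from above. Centre of mass 11 mm behind.
- tongs_jaw (a point): Midway between the two tip plates of the tongs, 85 mm ahead (+x) of and 5 mm lower than tongs_grip, same axes. Each tip plate is 32 mm long (x), 26 mm high (centred on this point) and 3 mm thick. Between the plates: 64 mm when free, 36 mm when closed on the stone.
- tongs_left: The tongs' left arm (+y side), with its grip pad and tip plate; origin at its hinge, 100 mm behind tongs_grip and 8 mm to the left. Closing turns it clockwise seen from above, by 0.075 rad from free to closed on the stone, at most 0.14; the right arm mirrors it.
- rest: Fixed wooden tongs rest, 190 by 90 mm: base 8 mm thick with two cross rails (12 mm wide, tops 40 mm above the bench) at 75 mm behind and 50 mm ahead of its origin. Origin under the place where the grip pads lie, at bench level; x along the tongs to the tips. Nothing stands between the rails, beside the pads.
- riser: Fixed bamboo riser board, 90 mm (x) by 300 mm (y), 30 mm high, carrying the three stones in a row along its y. Origin at the centre of its underside, on the bench; its x axis points away from the robot, more or less. It may stand left or right of the rest.
- stone_center (a point): The stone to take: dark, round, 36 mm in diameter with a slightly domed top, 30 mm high, 0.06 to 0.11 kg, standing on the riser board at any of the three places. This point is its centre, half-way up, 45 mm above the bench. It is the narrowest and tallest of the three stones.
- stone: The same small tall stone; origin at the centre of its underside.
- flat_stone_a: Flat round stone of the same material, 52 mm in diameter, 13 mm high, on the riser board. Origin at its underside. To be left alone.
- flat_stone_b: Flat round stone, 58 mm in diameter, 14 mm high, on the riser board. Origin at its underside. To be left alone. Stones stand at least 80 mm apart, centre to centre.
- owl: White ceramic owl figurine, 54 mm wide, 94 mm tall, origin at its underside, standing on the bench beyond the work. To be left alone.
- comb: Black plastic comb lying flat, 150 mm (y) by 37 mm (x), 5 mm high, origin under its spine's middle. To be left alone.
- carabiners: Two aluminium carabiners clipped together, lying flat, about 115 by 42 mm, 16 mm high, origin under the middle of one of them. To be left alone.
- mug: White ceramic mug, 76 mm in diameter, 85 mm tall, handle at its +y side, origin at its underside. To be left alone.
- tongs: The whole tongs; origin 14 mm below tongs_grip, same axes. Spring hinge at x = -100 mm. About 2 N on each pad starts to close them, 4 N at 45 mm over the pads, where the tips are 36 mm apart and tip faces and pads are parallel. Each mm closed over the pads closes the tips 1.85 mm. Let go, they spring open. Gripped at 50 to 57 mm they are held, yet open wide enough to pass over the stone.

How it is judged:
By the outcome, as a careful person would: the job done as asked, in the order asked, and still so for the second after the job is handed in, while the arm keeps its last pose, push and grip.
It also fails if it takes over 48 s, if anything falls off the work surface, if the arm or the gripper's body presses on something with over 40 N, if the wrist force passes 120 N, or if a joint passes its speed limit or range.

## Working session

There is one attempt and no reset: what is moved stays moved. The work goes in short steps, Python scripts to look and compute and a tool call to move; the robot and the scene stay as the last step left them, time stands still between calls to the robot, and variables do not carry over. Pictures are saved under pics/ and viewed, about 8 in all and at most 12, crops included, and the job is handed in when it is done.

Besides the shell and the picture viewer there is one more tool, called after ">>>" by a JSON object that holds its "name" and its "arguments". carry_out: Moves the arm, as the interface text tells. Its arguments: {"type":"object","properties":{"series":{"type":"array"}},"required":["series"]}

```bash
mkdir -p pics
cat > h.py <<'E'
from cell import *
import numpy as np, cv2
from scipy.spatial.transform import Rotation as R
def T_tool():
    s=observe(); T=np.eye(4); T[:3,:3]=R.from_rotvec(s["tool_rot"]).as_matrix(); T[:3,3]=s["position"]; return T
def snap(n):
    T=T_tool(); f=grab_frame(n)
    f["E"]=np.array(f["extrinsics"]) if "extrinsics" in f else T@np.array(f["T_tool_cam"])
    return f
def pts(f,mask):
    v,u=np.nonzero(mask&(f["z_map"]>0)); z=f["z_map"][v,u]
    K=np.array([[f["fx"],0,f["cx"]],[0,f["fy"],f["cy"]],[0,0,1]])
    n=cv2.undistortPoints(np.c_[u,v].astype(np.float64)[:,None],K,np.array(f["distortion"],float))[:,0]
    P=np.c_[n*z[:,None],z]
    return P@f["E"][:3,:3].T+f["E"][:3,3]
def save(f,name): cv2.imwrite("pics/"+name,cv2.cvtColor(f["pixels"],cv2.COLOR_RGB2BGR))
E
python3 - <<'E'
from h import *
print(observe())
for n in("top","side"):
    f=snap(n); save(f,n+"1.png"); print(n,f["E"].round(2).tolist())
    for t in("tongs","tongs_left","rest","riser","stone","flat_stone_a","owl","comb","carabiners","mug"):
        for o in outline_of(t,f)[:3]:
            if o["score"]<.2: continue
            P=pts(f,o["pixels"])
            if len(P): print(t,round(o["score"],2),np.round(o["extent"]),"med",np.median(P,0).round(),"lo",np.percentile(P,2,0).round(),"hi",np.percentile(P,98,0).round())
E
```

```text
{'time': 0.0, 'q': array([ 1.16928215,  0.60011241, -0.00252214,  1.60008785,  0.00179273,
        0.9429132 , -0.07977536]), 'joint_velocities': array([-9.96639574e-04,  4.37939724e-05,  1.39129786e-04, -4.60087982e-04,
        3.85483885e-04,  9.13137687e-04,  1.13760361e-03]), 'effort': array([-3.89238530e-04, -7.65089107e+01,  1.49737302e+00, -2.52354705e+01,
       -5.23782999e-02,  1.69115426e-02,  1.81092942e-04]), 'position': array([ 231.31001705, -686.91145466,  403.88425878]), 'tool_rot': array([ 0.96745075,  1.34690437, -0.96618537]), 'wrist_force': array([0.09788918, 0.78499064, 0.38123432]), 'moment': array([-0.01634501,  0.00701286,  0.01333897]), 'finger_gap': 1.000117789839044}
top [[0.1, -0.97, 0.21, 383.86], [-1.0, -0.09, 0.02, -111.95], [0.0, -0.21, -0.98, 1037.97], [0.0, 0.0, 0.0, 1.0]]
tongs 0.77 [151. 189. 190. 299.] med [556. 189.  54.] lo [460. 157.   7.] hi [661. 226.  67.]
rest 0.95 [140. 206. 195. 295.] med [553. 191.   9.] lo [469. 147.   4.] hi [649. 232.  42.]
riser 0.85 [280. 221. 429. 268.] med [ 599. -192.   30.] lo [ 549. -330.    3.] hi [659. -44.  
[... 1642 characters left out ...]
.59 [331. 299. 411. 334.] med [417. -40.   3.] lo [ 373. -109.   -2.] hi [459.  25.   7.]
flat_stone_a 0.81 [296. 239. 323. 260.] med [594. -87.  41.] lo [ 575. -110.   35.] hi [617. -69.  45.]
flat_stone_a 0.64 [318. 218. 345. 233.] med [ 605. -182.   42.] lo [ 582. -210.   33.] hi [ 634. -161.   46.]
owl 0.92 [194. 205. 224. 247.] med [803. -18.  45.] lo [791. -55.   1.] hi [833.  -2.  85.]
comb 0.64 [329. 298. 410. 332.] med [417. -43.   3.] lo [ 373. -108.   -2.] hi [457.  23.   7.]
carabiners 0.86 [429. 223. 462. 260.] med [ 407. -319.    8.] lo [ 366. -362.   -2.] hi [ 453. -278.   13.]
mug 0.96 [412. 150. 445. 194.] med [ 538. -463.   54.] lo [ 506. -523.    2.] hi [ 578. -447.   84.]
```

Run:
```python
from h import *
print(T_tool().round(3))
a=cv2.imread("pics/top1.png")[170:390,120:560]; b=cv2.imread("pics/side1.png")[140:410,140:480]
a=cv2.resize(a,(800,400)); cv2.imwrite("pics/c1.png",a)
f=snap("top")
# tongs: split by height on steel/pads
o=outline_of("tongs",f)[0]; P=pts(f,o["pixels"]); P=P[P[:,2]>45]
c=P.mean(0); w,V=np.linalg.eigh(np.cov(P[:,:2].T)); print("tongs",c,V[:,1],P.min(0),P.max(0))
o=outline_of("rest",f)[0]; m=o["pixels"].astype(np.uint8); 
P=pts(f,o["pixels"]); print(cv2.minAreaRect(P[:,:2].astype(np.float32)))
o=outline_of("riser",f)[0]; P=pts(f,o["pixels"]); P=P[(P[:,2]>25)]; print("riser",cv2.minAreaRect(P[:,:2].astype(np.float32)))
```

```text
[[-0.00000e+00  9.48000e-01  3.19000e-01  2.31369e+02]
 [-0.00000e+00  3.19000e-01 -9.48000e-01 -6.87090e+02]
 [-1.00000e+00 -0.00000e+00  0.00000e+00  4.04718e+02]
 [ 0.00000e+00  0.00000e+00  0.00000e+00  1.00000e+00]]
tongs [553.95924174 184.97691767  55.9572579 ] [-0.99699319 -0.07748925] [456.7324471  156.59906071  45.08767584] [671.04155349 228.27297082  70.89841132]
((559.2437744140625, 194.36331176757812), (189.6405029296875, 95.25282287597656), 1.4093546867370605)
riser ((605.9528198242188, -186.7087860107422), (91.08704376220703, 299.917724609375), 7.163756847381592)
```

View pics/c1.png

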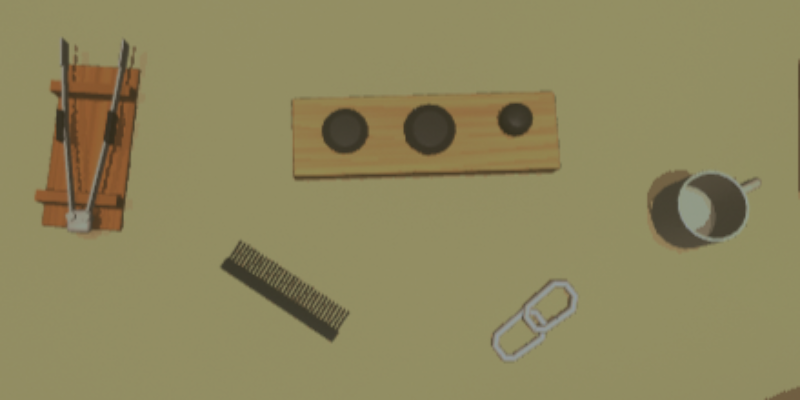

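>>> {"name": "carry_out", "arguments": {"series": [{"xyz":[0,37,-45],"yaw":0.03,"jaw":1},{"xyz":[0,74,-90],"yaw":0.09,"jaw":1},{"xyz":[0,111,-135],"yaw":0.15,"jaw":1},{"xyz":[0,148,-180],"yaw":0.21,"jaw":1},{"xyz":[0,185,-225],"yaw":0.27,"jaw":1}]}}

```text
time: 1.92
position: [335.4, -413.1, 405.0]
tool_rot: [1.17, 1.233, -1.17]
wrist_force: [0.8, 0.3, -0.0]
finger_gap: 1.002
```

Run:
```python
from h import *
f=snap("wrist"); save(f,"w1.png"); T=T_tool(); print(T.round(3), observe()["q"])
d=np.array([556,190,404])-T[:3,3]; print("tool shift",(T[:3,:3].T@d).round(1)); print(np.array(f["T_tool_cam"]).round(2),f["fx"])
```

```text
[[ 1.00000e-03  9.98000e-01  5.70000e-02  3.38304e+02]
 [ 4.00000e-03  5.70000e-02 -9.98000e-01 -4.06321e+02]
 [-1.00000e+00  1.00000e-03 -4.00000e-03  4.04639e+02]
 [ 0.00000e+00  0.00000e+00  0.00000e+00  1.00000e+00]] [ 0.73675879  0.36588162  0.04485589  2.04858672 -0.02971294  0.7302456
 -0.71293573]
tool shift [   3.5  251.3 -582.9]
[[ 0.   -0.24  0.97 20.7 ]
 [ 0.   -0.97 -0.24 64.81]
 [ 1.    0.   -0.    0.58]
 [ 0.    0.    0.    1.  ]] 431.15829113359786
```

>>> {"name": "carry_out", "arguments": {"series": [{"xyz":[0,25,-56],"yaw":0.01,"jaw":1},{"xyz":[0,50,-112],"yaw":0.02,"jaw":1},{"xyz":[0,75,-168],"yaw":0.03,"jaw":1},{"xyz":[0,100,-224],"yaw":0.04,"jaw":1},{"xyz":[0,125,-280],"yaw":0.04,"jaw":1}]}}

```text
time: 2.6
position: [445.0, -126.7, 405.1]
tool_rot: [1.199, 1.215, -1.198]
wrist_force: [1.2, 0.2, 0.6]
finger_gap: 0.998
```

>>> {"name": "carry_out", "arguments": {"series": [{"xyz":[0,25,-56],"yaw":0,"jaw":1},{"xyz":[0,50,-112],"yaw":0,"jaw":1},{"xyz":[0,75,-168],"yaw":0,"jaw":1},{"xyz":[0,100,-224],"yaw":0,"jaw":1},{"xyz":[0,115,-280],"yaw":0,"jaw":1}]}}

```text
time: 3.22
position: [556.3, 155.1, 404.8]
tool_rot: [1.199, 1.216, -1.198]
wrist_force: [0.7, -1.6, -0.6]
finger_gap: 0.999
```

Run:
```python
from h import *
f=snap("wrist"); save(f,"w2.png"); T=T_tool(); print(T.round(3), observe()["q"])
for t in("tongs","tongs_left","rest","tongs_grip","tongs_jaw"):
    for o in outline_of(t,f)[:2]:
        P=pts(f,o["pixels"]); print(t,o["score"],o["extent"],P.min(0).round(),P.max(0).round(),np.median(P,0).round(1))
```

```text
[[ 2.00000e-03  1.00000e+00  2.30000e-02  5.56828e+02]
 [ 5.00000e-03  2.30000e-02 -1.00000e+00  1.63531e+02]
 [-1.00000e+00  2.00000e-03 -5.00000e-03  4.04821e+02]
 [ 0.00000e+00  0.00000e+00  0.00000e+00  1.00000e+00]] [-0.34187535  0.42554136 -0.05651723  1.93615918  0.02739536  0.77663914
 -1.96076018]
tongs 0.87 [219.4, 64.4, 318.5, 341.9] [431. 159.  -2.] [682. 238.  68.] [565.  193.6  55.2]
tongs_left 0.87 [219.8, 70.8, 284.1, 333.9] [467. 186.  -0.] [668. 235.  68.] [574.4 215.3  55.2]
rest 0.87 [217.0, 101.8, 332.8, 314.2] [463. 148.  -2.] [655. 245.  67.] [567.5 192.5   7.6]
tongs_grip 0.83 [218.0, 65.6, 319.3, 338.6] [429. 159.  -2.] [672. 243.  68.] [565.4 196.   55.3]
tongs_jaw 0.65 [219.7, 66.2, 319.1, 340.0] [429. 159.  -2.] [681. 236.  68.] [564.6 195.1  55.2]
```

View pics/w2.png

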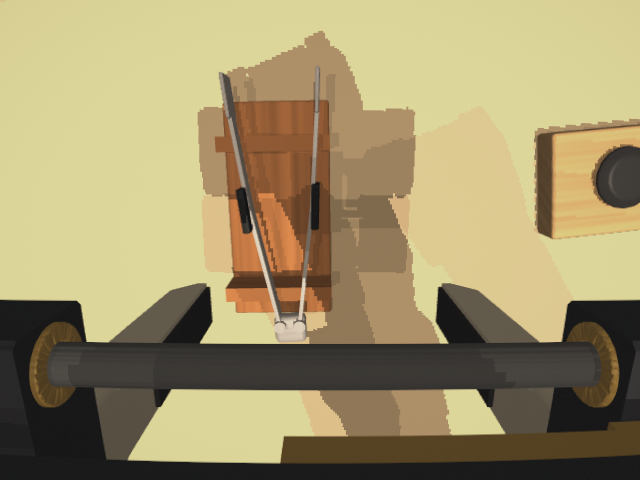

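```bash
cat > tg.py <<'E'
from h import *
f=snap("wrist"); save(f,"w3.png"); T=T_tool(); print(T.round(3), f["shot"])
o=outline_of("tongs",f)[0]; m=cv2.dilate(o["pixels"].astype(np.uint8),np.ones((3,3)))>0
g=f["pixels"].max(2); 
dk=m&(g<45); n,lab,st,ce=cv2.connectedComponentsWithStats(dk.astype(np.uint8))
for i in range(1,n):
    if st[i,4]<40: continue
    P=pts(f,lab==i); P=P[(P[:,2]>48)&(P[:,2]<80)]
    if len(P)>10: print("dark",st[i],len(P),P.mean(0).round(1),np.percentile(P,[3,97],axis=0).round(1).tolist())
P=pts(f,o["pixels"]); P=P[(P[:,2]>44)&(P[:,2]<80)]
for a in range(440,690,15):
    Q=P[(P[:,0]>=a)&(P[:,0]<a+15)]
    if len(Q)>3:
        l=Q[Q[:,1]>193]; r=Q[Q[:,1]<=193]
        print(a+7,"L",np.median(l[:,1]).round(1) if len(l) else None,"R",np.median(r[:,1]).round(1) if len(r) else None,Q[:,1].min().round(1),Q[:,1].max().round(1),np.median(Q[:,2]).round(1))
print(P[:,0].min(),P[:,0].max())
E
python3 tg.py
```

```text
[[-0.00000e+00  1.00000e+00  1.30000e-02  5.55073e+02]
 [-1.00000e-03  1.30000e-02 -1.00000e+00  1.51702e+02]
 [-1.00000e+00 -0.00000e+00  1.00000e-03  4.04754e+02]
 [ 0.00000e+00  0.00000e+00  0.00000e+00  1.00000e+00]] 6
dark [307 180   8  47 359] 359 [573.7 161.5  64.6] [[557.6, 159.0, 55.4], [589.5, 164.2, 66.6]]
dark [232 186  16  44 348] 344 [571.5 215.1  64. ] [[557.1, 211.3, 57.1], [584.8, 219.1, 66.6]]
462 L 193.4 R 181.4 168.3 194.4 54.4
477 L 193.9 R 181.3 169.1 195.1 54.8
492 L 194.9 R 172.2 170.2 198.2 55.0
507 L 197.9 R 170.6 168.7 201.8 55.1
522 L 201.6 R 169.0 167.4 205.3 55.0
537 L 205.3 R 167.5 165.9 208.9 55.0
552 L 210.2 R 165.9 159.1 217.8 55.9
567 L 213.5 R 162.5 159.0 219.4 64.6
582 L 215.7 R 161.9 159.0 220.8 64.7
597 L 217.7 R 163.1 161.7 221.0 55.1
612 L 220.4 R 162.5 161.1 223.8 55.0
627 L 223.3 R 161.9 160.5 226.8 55.0
642 L 225.9 R 161.8 160.4 229.0 57.9
657 L 227.9 R 161.2 160.1 231.5 60.6
672 L 228.8 R 161.3 160.1 231.4 60.6
456.41668727815147 673.4232491352182
```

>>> {"name": "carry_out", "arguments": {"series": [{"xyz":[0,18,-37],"yaw":-0.06,"jaw":1},{"xyz":[40,18,-37],"yaw":-0.06,"jaw":1},{"xyz":[80,18,-37],"yaw":-0.06,"jaw":1},{"xyz":[110,18,-37],"yaw":-0.06,"jaw":1},{"xyz":[110,18,-37],"yaw":-0.06,"jaw":1}]}}

```text
time: 4.25
position: [572.2, 189.1, 293.1]
tool_rot: [1.152, 1.244, -1.159]
wrist_force: [-0.6, 0.9, 0.8]
finger_gap: 0.998
```

```bash
python3 tg.py
```

```text
[[-1.00000e-03  9.97000e-01  7.30000e-02  5.72710e+02]
 [-1.00000e-03  7.30000e-02 -9.97000e-01  1.89502e+02]
 [-1.00000e+00 -1.00000e-03  1.00000e-03  2.94585e+02]
 [ 0.00000e+00  0.00000e+00  0.00000e+00  1.00000e+00]] 7
dark [261 233  19  69 707] 704 [573.3 215.4  64.1] [[557.0, 211.1, 57.1], [585.8, 219.6, 66.4]]
dark [366 233  20  72 889] 884 [574.3 162.3  64.4] [[557.4, 159.3, 58.3], [589.8, 164.9, 66.3]]
462 L 193.5 R 182.9 174.7 194.1 55.0
477 L 193.9 R 181.3 169.0 195.0 54.5
492 L 194.5 R 173.1 170.2 196.9 55.1
522 L 202.2 R 170.0 167.3 204.9 53.5
537 L 205.2 R 168.5 165.9 208.3 55.0
552 L 210.4 R 166.3 158.9 216.9 55.7
567 L 213.6 R 164.0 158.8 219.1 64.6
582 L 216.0 R 163.1 158.5 220.5 64.3
597 L 218.0 R 164.0 160.8 221.1 54.9
612 L 220.8 R 163.4 161.1 224.3 54.8
627 L 223.6 R 162.9 160.5 226.3 54.8
642 L 225.7 R 162.4 159.7 229.2 57.5
657 L 227.9 R 162.4 159.8 231.1 60.4
672 L 229.0 R 162.5 160.0 231.3 60.4
466.61416984128925 673.0970638707308
```

View pics/w3.png

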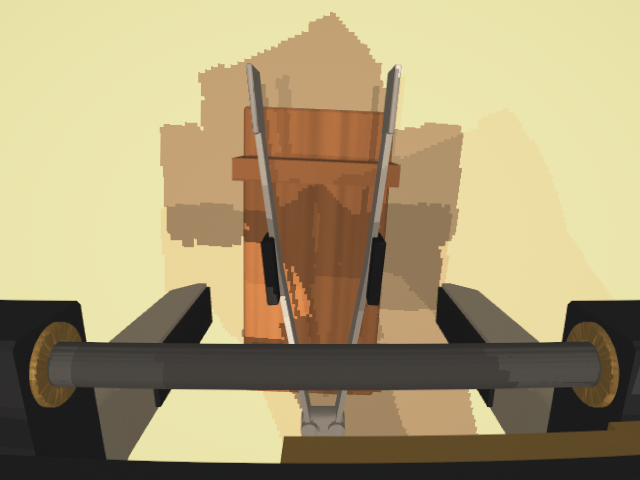

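The wrist view shows the tongs centred: pads at about (268,270) and (376,270), either side of column 322, with the jaws clear of them. I'll go down and close gently.

>>> {"name": "carry_out", "arguments": {"series": [{"xyz":[35,0,0],"yaw":0,"jaw":1},{"xyz":[60,0,0],"yaw":0,"jaw":1},{"xyz":[74,0,0],"yaw":0,"jaw":1},{"xyz":[74,0,0],"yaw":0,"jaw":0.8},{"xyz":[74,0,0],"yaw":0,"jaw":0.7}]}}

```text
time: 4.97
position: [573.1, 190.6, 221.9]
tool_rot: [1.155, 1.243, -1.153]
wrist_force: [-0.0, 0.0, 0.6]
finger_gap: 0.834
```

>>> {"name": "carry_out", "arguments": {"series": [{"xyz":[0,0,0],"yaw":0,"jaw":0.62},{"xyz":[0,0,0],"yaw":0,"jaw":0.57},{"xyz":[0,0,0],"yaw":0,"jaw":0.55},{"xyz":[0,0,0],"yaw":0,"jaw":0.55},{"xyz":[0,0,0],"yaw":0,"jaw":0.55}]}}

```text
time: 5.6
position: [573.1, 190.6, 221.4]
tool_rot: [1.155, 1.243, -1.153]
wrist_force: [0.3, -0.8, 6.5]
finger_gap: 0.553
```

Run:
```python
from h import *
s=observe(); print(s["time"],s["finger_gap"],s["wrist_force"]); print(T_tool().round(3))
f=snap("wrist"); save(f,"w4.png")
```

```text
5.6 0.5529517365082479 [ 0.25897272 -0.83176518  6.47666126]
[[ 1.00000e-03  9.97000e-01  7.50000e-02  5.73064e+02]
 [ 0.00000e+00  7.50000e-02 -9.97000e-01  1.90574e+02]
 [-1.00000e+00  1.00000e-03 -0.00000e+00  2.21444e+02]
 [ 0.00000e+00  0.00000e+00  0.00000e+00  1.00000e+00]]
```

View pics/w4.png

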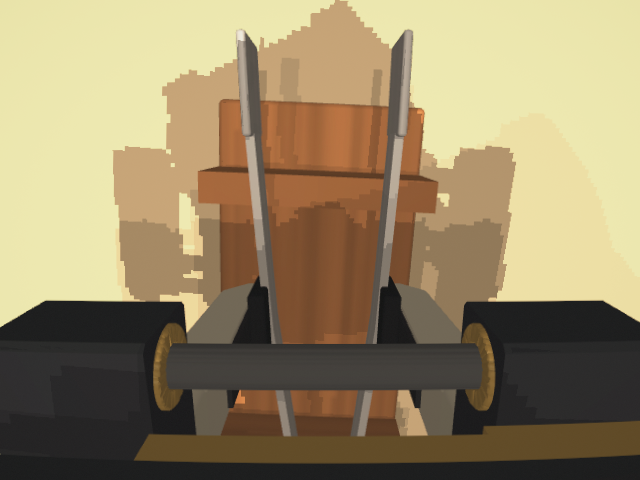

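The pads lie flat in the fingers and the tips are open, at (240,80) and (405,80). I'll lift, then carry the tongs towards the stone.

>>> {"name": "carry_out", "arguments": {"series": [{"xyz":[-6,0,0],"yaw":0,"jaw":0.55},{"xyz":[-25,0,0],"yaw":0,"jaw":0.55},{"xyz":[-55,0,0],"yaw":0,"jaw":0.55},{"xyz":[-85,0,0],"yaw":0,"jaw":0.55},{"xyz":[-100,0,0],"yaw":0,"jaw":0.55}]}}

```text
time: 6.28
position: [572.7, 190.6, 323.2]
tool_rot: [1.156, 1.243, -1.152]
wrist_force: [0.1, 0.2, -0.4]
finger_gap: 0.55
```

>>> {"name": "carry_out", "arguments": {"series": [{"xyz":[0,-2,15],"yaw":0,"jaw":0.55},{"xyz":[0,-7,45],"yaw":0,"jaw":0.55},{"xyz":[0,-12,80],"yaw":0,"jaw":0.55},{"xyz":[0,-17,115],"yaw":0,"jaw":0.55},{"xyz":[0,-22,150],"yaw":0,"jaw":0.55}]}}

```text
time: 6.9
position: [561.1, 37.0, 319.5]
tool_rot: [1.153, 1.245, -1.156]
wrist_force: [0.7, -0.0, -1.9]
finger_gap: 0.549
```

>>> {"name": "carry_out", "arguments": {"series": [{"xyz":[0,-5,35],"yaw":0,"jaw":0.55},{"xyz":[0,-10,70],"yaw":0,"jaw":0.55},{"xyz":[0,-15,105],"yaw":0,"jaw":0.55},{"xyz":[0,-20,140],"yaw":0,"jaw":0.55},{"xyz":[0,-25,175],"yaw":0,"jaw":0.55}]}}

```text
time: 7.52
position: [548.9, -139.2, 319.5]
tool_rot: [1.153, 1.245, -1.156]
wrist_force: [0.9, 0.9, -1.4]
finger_gap: 0.552
```

>>> {"name": "carry_out", "arguments": {"series": [{"xyz":[0,-6,35],"yaw":0,"jaw":0.55},{"xyz":[0,-11,70],"yaw":0,"jaw":0.55},{"xyz":[0,-16,105],"yaw":0,"jaw":0.55},{"xyz":[0,-20,135],"yaw":0,"jaw":0.55},{"xyz":[0,-22,150],"yaw":0,"jaw":0.55}]}}

```text
time: 8.15
position: [537.9, -290.7, 319.5]
tool_rot: [1.155, 1.244, -1.157]
wrist_force: [0.2, 0.6, -1.1]
finger_gap: 0.551
```

```bash
cat > st.py <<'E'
from h import *
import sys
s=observe(); print(s["time"],s["finger_gap"],s["wrist_force"].round(1))
T=T_tool(); print(T.round(3))
for cam in ("wrist","top","side"):
    f=snap(cam); save(f,sys.argv[1]+cam+".png")
    for o in outline_of("stone",f)[:2]:
        P=pts(f,o["pixels"]); Q=P[(P[:,2]>52)&(P[:,2]<66)]
        if len(Q)>5: print(cam,"stone",round(o["score"],2),np.round(o["extent"]),len(Q),"mean",Q.mean(0).round(1),cv2.minEnclosingCircle(Q[:,:2].astype(np.float32)),Q[:,2].max())
    for o in outline_of("tongs",f)[:1]:
        P=pts(f,o["pixels"]); L=(P-T[:3,3])@T[:3,:3]   # tool frame
        ok=np.abs(L[:,0]-165)<35
        L=L[ok]
        for a,b in((-95,-60),(-8,8),(30,45),(60,80),(80,95),(95,106)):
            q=L[(L[:,1]>a)&(L[:,1]<b)]
            if len(q)>8: print(cam,"tongs y",a,b,"n",len(q),"z-range",np.percentile(q[:,2],[2,98]).round(1),"x min/med",np.percentile(q[:,0],[2,50]).round(1))
        print("ymax",np.percentile(L[:,1],99))
E
python3 st.py a
```

```text
8.15 0.5512380533051014 [ 0.2  0.6 -1.1]
[[-2.00000e-03  9.97000e-01  7.20000e-02  5.37870e+02]
 [ 0.00000e+00  7.20000e-02 -9.97000e-01 -2.90653e+02]
 [-1.00000e+00 -2.00000e-03 -0.00000e+00  3.19466e+02]
 [ 0.00000e+00  0.00000e+00  0.00000e+00  1.00000e+00]]
wrist stone 0.86 [288.  60. 352. 127.] 3082 mean [ 627.7 -283.2   56.7] ((627.9401245117188, -283.2500305175781), 17.377288818359375) 60.76723213232424
wrist tongs y -8 8 n 2049 z-range [-24.7  25.4] x min/med [155.2 157.6]
wrist tongs y 30 45 n 1288 z-range [-23.6  24.4] x min/med [165.  166.7]
wrist tongs y 60 80 n 2330 z-range [-25.3  26.2] x min/med [158.9 165.4]
wrist tongs y 80 95 n 2035 z-range [-25.9  26.7] x min/med [158.7 161.4]
wrist tongs y 95 106 n 365 z-range [-26.   26.8] x min/med [158.9 161.3]
ymax 96.68845347973557
top stone 0.7 [395. 226. 411. 241.] 113 mean [ 629.  -283.1   58.3] ((630.1707153320312, -281.5133972167969), 16.360231399536133) 64.66249674749008
top tongs y -95 -60 n 150 z-range [-14.9  12.1] x min/med [162.2 167.5]
top tongs y 60 80 n 42 z-range [-27.5 -24.7] x min/med [157.3 165.1]
top tongs y 80 95 n 33 z-range [-28.  -25.2] x min/med [156.3 164.2]
ymax 94.34336855047358
side stone 0.62 [344. 191. 358. 209.] 105 mean [ 625.  -277.7   56.5] ((624.7955322265625, -277.8828430175781), 17.589380264282227) 61.23985231419158
side tongs y -95 -60 n 194 z-range [-20.3   8.5] x min/med [164.6 172.1]
side tongs y -8 8 n 80 z-range [10.4 19.4] x min/med [155.4 165.9]
side tongs y 30 45 n 47 z-range [-31.9 -23.5] x min/med [163.2 172.2]
side tongs y 60 80 n 100 z-range [-33.2  21.4] x min/med [158.6 174.5]
side tongs y 80 95 n 84 z-range [-33.9  21.1] x min/med [158.3 173.4]
side tongs y 95 106 n 27 z-range [-34.3  -4.8] x min/med [160.  169.9]
ymax 98.00080358485587
```

View pics/awrist.png

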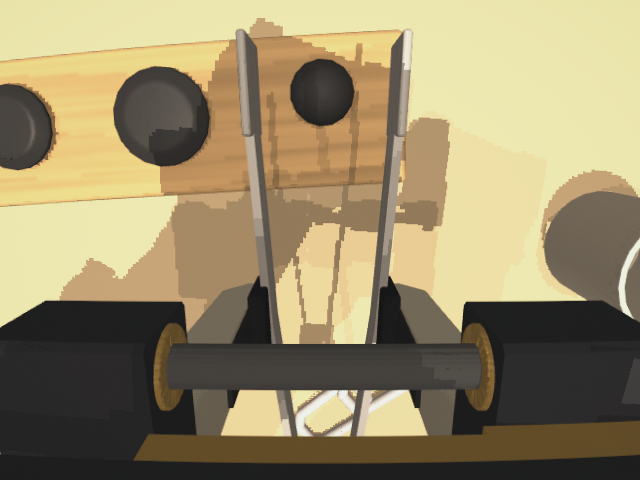

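The stone at (322,92) sits between the tip plates at (243,80) and (403,80). It needs about 6 mm forward and 1 mm sideways; I'll go halfway down and re-measure.

>>> {"name": "carry_out", "arguments": {"series": [{"xyz":[5,6,-1],"yaw":0,"jaw":0.55},{"xyz":[30,6,-1],"yaw":0,"jaw":0.55},{"xyz":[55,6,-1],"yaw":0,"jaw":0.55},{"xyz":[65,6,-1],"yaw":0,"jaw":0.55},{"xyz":[65,6,-1],"yaw":0,"jaw":0.55}]}}

```text
time: 9.22
position: [545.4, -286.5, 255.1]
tool_rot: [1.153, 1.245, -1.154]
wrist_force: [-0.6, 0.0, -0.6]
finger_gap: 0.551
```

```bash
python3 st.py b; python3 -c "
import cv2;a=cv2.imread('pics/bwrist.png')[0:300,150:550];b=cv2.imread('pics/bside.png')[150:300,290:490]
cv2.imwrite('pics/b2.png',cv2.hconcat([a,cv2.resize(b,(400,300),interpolation=cv2.INTER_CUBIC)]))"
```

```text
9.225 0.5513143287532521 [-0.6  0.  -0.6]
[[-1.00000e-03  9.97000e-01  7.50000e-02  5.45435e+02]
 [ 1.00000e-03  7.50000e-02 -9.97000e-01 -2.86533e+02]
 [-1.00000e+00 -1.00000e-03 -1.00000e-03  2.55148e+02]
 [ 0.00000e+00  0.00000e+00  0.00000e+00  1.00000e+00]]
wrist stone 0.64 [288.  52. 374. 144.] 5622 mean [ 627.8 -283.1   56.7] ((627.9122314453125, -283.26715087890625), 17.34029197692871) 61.45395257638495
wrist tongs y -8 8 n 2055 z-range [-24.6  25.5] x min/med [155.3 157.6]
wrist tongs y 30 45 n 1297 z-range [-23.6  24.3] x min/med [164.9 166.6]
wrist tongs y 60 80 n 2333 z-range [-25.3  26.1] x min/med [158.7 165.4]
wrist tongs y 80 95 n 2037 z-range [-25.9  26.7] x min/med [158.5 161.2]
wrist tongs y 95 106 n 362 z-range [-26.   26.7] x min/med [158.6 161.3]
ymax 96.67122829659223
top stone 0.45 [398. 226. 409. 244.] 128 mean [ 630.4 -278.8   57.7] ((629.5504150390625, -279.9079284667969), 15.772018432617188) 62.924061398417166
top tongs y -95 -60 n 126 z-range [-12.4  15.3] x min/med [161.3 166.9]
top tongs y 60 80 n 39 z-range [-24.4 -20.9] x min/med [154.5 162.3]
top tongs y 80 95 n 26 z-range [-24.8 -21.5] x min/med [156.2 161.4]
ymax 93.49901986375782
side stone 0.43 [345. 195. 358. 208.] 48 mean [ 622.9 -270.8   54.9] ((625.462890625, -274.37005615234375), 15.051148414611816) 59.557529410290044
side tongs y -95 -60 n 209 z-range [-16.3  13.4] x min/med [163.9 171.7]
side tongs y -8 8 n 78 z-range [15.4 26.2] x min/med [153.4 164.3]
side tongs y 30 45 n 41 z-range [-30.  -19.8] x min/med [163.4 171.5]
side tongs y 60 80 n 72 z-range [-29.2 -22.5] x min/med [156.9 170.1]
side tongs y 80 95 n 65 z-range [-30.5 -22.8] x min/med [157.7 169.7]
ymax 94.19948889006415
```

View pics/b2.png

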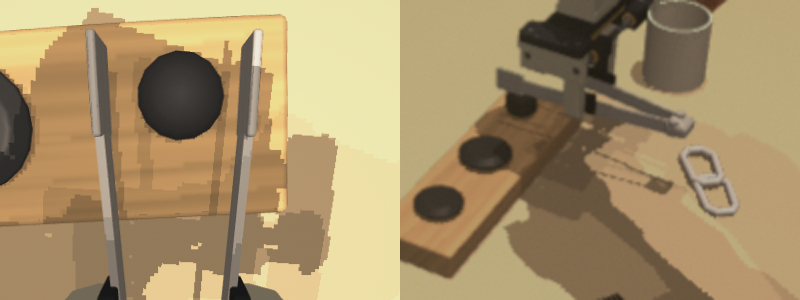

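Tips straddle the stone, but it sits about 2.5 mm to the right-plate side. I'll correct that at this height first and check.

>>> {"name": "carry_out", "arguments": {"series": [{"xyz":[0,-1,2.5],"yaw":0,"jaw":0.55},{"xyz":[0,-1,2.5],"yaw":0,"jaw":0.55},{"xyz":[0,-1,2.5],"yaw":0,"jaw":0.55}]}}

```text
time: 10.05
position: [544.4, -289.5, 255.7]
tool_rot: [1.154, 1.244, -1.154]
wrist_force: [-0.5, -0.0, -0.5]
finger_gap: 0.549
```

Run:
```python
from h import *
T=T_tool(); print(T.round(4)); print((T[:3,:3].T@(np.array([627.9,-283.2,47])-T[:3,3])).round(2), observe()["time"])
```

```text
[[-1.000000e-04  9.972000e-01  7.460000e-02  5.444071e+02]
 [ 0.000000e+00  7.460000e-02 -9.972000e-01 -2.894737e+02]
 [-1.000000e+00 -1.000000e-04 -0.000000e+00  2.556776e+02]
 [ 0.000000e+00  0.000000e+00  0.000000e+00  1.000000e+00]]
[ 2.0867e+02  8.3740e+01 -3.0000e-02] 10.05
```

>>> {"name": "carry_out", "arguments": {"series": [{"xyz":[12,0,-0.3],"yaw":0,"jaw":0.55},{"xyz":[25,0,-0.3],"yaw":0,"jaw":0.55},{"xyz":[33,0,-0.3],"yaw":0,"jaw":0.55},{"xyz":[37,0,-0.3],"yaw":0,"jaw":0.55},{"xyz":[37,0,-0.3],"yaw":0,"jaw":0.55}]}}

```text
time: 10.68
position: [544.4, -289.0, 218.3]
tool_rot: [1.154, 1.244, -1.154]
wrist_force: [-0.3, -0.1, -1.4]
finger_gap: 0.554
```

```bash
python3 st.py c | head -14; python3 -c "
import cv2;a=cv2.imread('pics/cwrist.png')[0:300,150:550];b=cv2.imread('pics/cside.png')[150:300,290:490]
cv2.imwrite('pics/c2.png',cv2.hconcat([a,cv2.resize(b,(400,300),interpolation=cv2.INTER_CUBIC)]))"
```

```text
10.675 0.5535900653608882 [-0.3 -0.1 -1.4]
[[-1.00000e-03  9.97000e-01  7.50000e-02  5.44367e+02]
 [ 0.00000e+00  7.50000e-02 -9.97000e-01 -2.89037e+02]
 [-1.00000e+00 -1.00000e-03 -0.00000e+00  2.18259e+02]
 [ 0.00000e+00  0.00000e+00  0.00000e+00  1.00000e+00]]
wrist stone 0.84 [272.  22. 378. 140.] 8920 mean [ 627.7 -283.3   56.7] ((627.9319458007812, -283.25909423828125), 17.266239166259766) 60.95173803024164
wrist tongs y -8 8 n 2122 z-range [-25.  26.] x min/med [155.3 157.5]
wrist tongs y 30 45 n 1337 z-range [-23.7  24.3] x min/med [164.9 166.6]
wrist tongs y 60 80 n 2399 z-range [-25.4  26.2] x min/med [158.7 165.5]
wrist tongs y 80 95 n 2092 z-range [-26.   26.8] x min/med [158.5 161.4]
wrist tongs y 95 106 n 400 z-range [-31.9  26.7] x min/med [158.4 163.7]
ymax 96.8299530813905
top stone 0.53 [395. 227. 407. 243.] 140 mean [ 628.2 -278.5   57.8] ((628.0753173828125, -280.3922119140625), 16.100128173828125) 64.10267217519913
top tongs y -95 -60 n 12 z-range [-12.6 -10.6] x min/med [162.5 166.8]
```

View pics/c2.png

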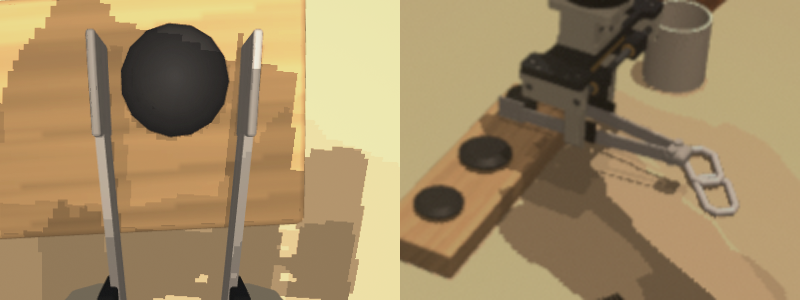

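The stone at about (175,80) in the left crop is centred between the plates, and undisturbed. I'll close the tips gradually.

>>> {"name": "carry_out", "arguments": {"series": [{"xyz":[0,0,0],"yaw":0,"jaw":0.52},{"xyz":[0,0,0],"yaw":0,"jaw":0.5},{"xyz":[0,0,0],"yaw":0,"jaw":0.48},{"xyz":[0,0,0],"yaw":0,"jaw":0.45},{"xyz":[0,0,0],"yaw":0,"jaw":0.4}]}}

```text
time: 11.75
position: [544.4, -289.1, 218.7]
tool_rot: [1.154, 1.244, -1.154]
wrist_force: [0.4, -0.4, -0.2]
finger_gap: 0.477
```

>>> {"name": "carry_out", "arguments": {"series": [{"xyz":[0,0,0],"yaw":0,"jaw":0.35},{"xyz":[0,0,0],"yaw":0,"jaw":0.3},{"xyz":[0,0,0],"yaw":0,"jaw":0.3}]}}

```text
time: 12.12
position: [544.4, -289.2, 218.7]
tool_rot: [1.154, 1.244, -1.154]
wrist_force: [-0.0, -0.7, -1.1]
finger_gap: 0.47
```

>>> {"name": "carry_out", "arguments": {"series": [{"xyz":[-4,0,0],"yaw":0,"jaw":0.3},{"xyz":[-12,0,0],"yaw":0,"jaw":0.3},{"xyz":[-22,0,0],"yaw":0,"jaw":0.3},{"xyz":[-30,0,0],"yaw":0,"jaw":0.3},{"xyz":[-30,0,0],"yaw":0,"jaw":0.3}]}}

```text
time: 12.75
position: [544.6, -289.2, 249.7]
tool_rot: [1.154, 1.242, -1.153]
wrist_force: [0.9, 0.2, -1.3]
finger_gap: 0.474
```

Run:
```python
from h import *
s=observe(); T=T_tool(); print(s["time"],s["finger_gap"],s["position"])
f=snap("wrist"); save(f,"dwrist.png"); o=outline_of("stone",f)[0]; P=pts(f,o["pixels"]); L=(P-T[:3,3])@T[:3,:3]; print(o["score"],np.median(L,0),P[:,2].max(),np.percentile(L,[2,98],axis=0))
f=snap("side"); save(f,"dside.png")
a=cv2.imread('pics/dwrist.png')[0:300,150:550];b=cv2.imread('pics/dside.png')[130:280,290:490]
cv2.imwrite('pics/d2.png',cv2.hconcat([a,cv2.resize(b,(400,300),interpolation=cv2.INTER_CUBIC)]))
```

```text
12.75 0.4735504952157151 [ 544.59974091 -289.23462123  249.70977628]
0.79 [161.88265828  83.13789983   0.48400039] 91.72226822461917 [[159.29868104  67.84389841 -15.02683254]
 [168.95244566  99.10094561  15.77822895]]
```

View pics/d2.png

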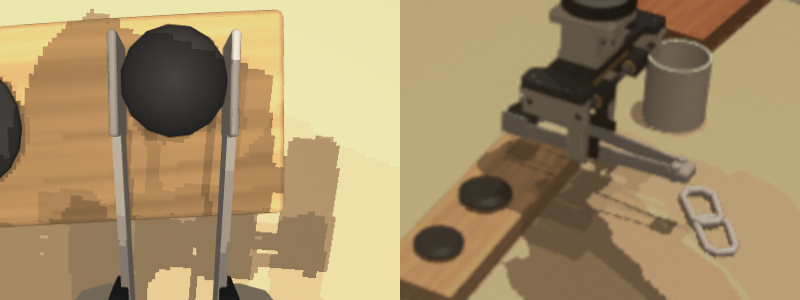

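The stone (175,80 in the left crop) is pinched between the plates and rises with them: its top is at 91 mm. I'll lift the remaining 120 mm.

>>> {"name": "carry_out", "arguments": {"series": [{"xyz":[-8,0,0],"yaw":0,"jaw":0.3},{"xyz":[-24,0,0],"yaw":0,"jaw":0.3},{"xyz":[-42,0,0],"yaw":0,"jaw":0.3},{"xyz":[-60,0,0],"yaw":0,"jaw":0.3},{"xyz":[-78,0,0],"yaw":0,"jaw":0.3}]}}

```text
time: 13.52
position: [544.4, -289.1, 328.4]
tool_rot: [1.154, 1.243, -1.154]
wrist_force: [-0.7, 0.1, -2.4]
finger_gap: 0.472
```

>>> {"name": "carry_out", "arguments": {"series": [{"xyz":[-16,0,0],"yaw":0,"jaw":0.3},{"xyz":[-30,0,0],"yaw":0,"jaw":0.3},{"xyz":[-39,0,0],"yaw":0,"jaw":0.3},{"xyz":[-42,0,0],"yaw":0,"jaw":0.3},{"xyz":[-42,0,0],"yaw":0,"jaw":0.3}]}}

```text
time: 14.15
position: [544.4, -289.1, 368.5]
tool_rot: [1.154, 1.244, -1.154]
wrist_force: [0.2, 0.0, -2.4]
finger_gap: 0.474
```

>>> {"name": "carry_out", "arguments": {"series": [{"xyz":[0,0,0],"yaw":0,"jaw":0.3},{"xyz":[0,0,0],"yaw":0,"jaw":0.3},{"xyz":[0,0,0],"yaw":0,"jaw":0.3},{"xyz":[0,0,0],"yaw":0,"jaw":0.3}]}}

```text
time: 14.65
position: [544.4, -289.1, 368.6]
tool_rot: [1.154, 1.244, -1.154]
wrist_force: [0.9, -0.6, -2.5]
finger_gap: 0.471
```

Run:
```python
from h import *
s=observe(); T=T_tool(); print(s["time"],s["finger_gap"],s["position"],np.abs(s["joint_velocities"]).max())
f=snap("wrist"); save(f,"ewrist.png"); o=outline_of("stone",f)[0]; P=pts(f,o["pixels"]); L=(P-T[:3,3])@T[:3,:3]; print(o["score"],np.median(L,0),P[:,2].max(),np.percentile(L,[2,98],axis=0))
f=snap("side"); save(f,"eside.png")
a=cv2.imread('pics/ewrist.png')[0:300,150:550];b=cv2.imread('pics/eside.png')[80:305,250:550]
cv2.imwrite('pics/e2.png',cv2.hconcat([a,cv2.resize(b,(400,300),interpolation=cv2.INTER_CUBIC)]))
f=snap("top")
for t in("flat_stone_a","owl","comb","carabiners","mug"):
    for o in outline_of(t,f)[:2]: print(t,round(o["score"],2),np.round(o["extent"]))
```

```text
14.65 0.47130680981881284 [ 544.42458544 -289.08595405  368.56349335] 0.0023986134158366663
0.88 [161.87081429  83.18573537   0.49345761] 210.78928306251257 [[159.35610785  68.10430833 -14.95549148]
 [168.85480106  98.81751292  16.17639081]]
flat_stone_a 0.63 [295. 229. 325. 254.]
flat_stone_a 0.62 [340. 227. 369. 256.]
owl 0.71 [274. 119. 303. 155.]
comb 0.6 [239. 306. 305. 357.]
carabiners 0.97 [391. 326. 435. 368.]
```

View pics/e2.png

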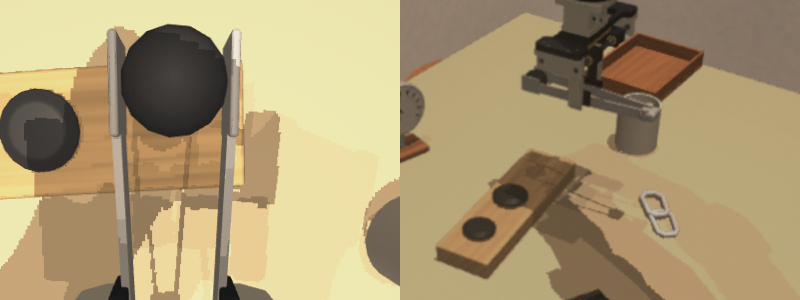

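The stone is held between the tip plates at (175,80) in the left crop. Its top is at 210.8 mm, so its underside is about 150 mm above the board, and it hasn't slipped. I'll hand in.

```bash
python3 -c "
from cell import *
print(hand_in())"
```

```text
the job is handed in; nothing more can be done
None
```

The tongs are holding the small tall stone about 150 mm above the riser board, pinched between the tip plates only. I handed in at about 15 s on the robot's clock, with the arm still.

I took the tongs by the black grips, lowered the open tips over the stone (the one at the robot's right end of the board), closed them and lifted it.

**Last checks:**
- **Hold:** the top of the stone was at about 211 mm. It did not shift in the tongs between the first 30 mm of lift and the end.
- **Grip:** the gripper opening stayed at 0.47, which is 43.8 mm over the pads. That is slightly under the nominal 45 mm for tips closed on the stone.
- **Other objects:** the flat stones, owl, comb and carabiners were where they started, within a few pixels in the top view. In that last top view the mug was not detected, but the side picture shows it standing.
- **Camera disagreement:** before the grasp, the side camera placed the stone about 4 to 12 mm away from where the wrist camera did. I relied on the wrist camera, which sees both the tips and the stone, and the grasp confirmed it.

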